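# Tip-check the blue multimeter casing for loose screws

### The arm

A 6-joint arm with a two-finger parallel gripper is mounted at the origin on the work surface. World frame = base frame: x ahead of the robot, y to its left, z up, the work surface at z = 0. Lengths are in mm, angles in rad, forces in N, time in s.
With the tool pointing down it reaches from about 350 to 775 mm from the base axis. Payload 7.3 kg.
Tool frame: the origin (TCP) lies at the centre of the arm's flange, where the gripper is bolted on; the fingertips stand 178 mm ahead of it and the grasp point (between the pads) lies 159 mm ahead of it; z points along the fingers, y is the direction in which the jaws open and shut (so a half turn about z gives the same grasp; the last joint's range is limited). The gripper opens to 92 mm and grips with 3 to 60 N. Pads are 19 mm wide; open, the fingers measure 130 mm over their backs; the gripper's body (75 mm by 190 mm) begins 47 mm behind the grasp point.
Start: joints at [-0.146, 0.342, 1.524, -0, 1.275, -0.146], TCP at [525.003, 0.022, 404.741] pointing down, gripper open.
Joint ranges: [-2.53, 2.53], [-0.77, 2.02], [0.04, 2.7], [-1, 4.14], [0.28, 2.66], [-3.11, 3.11]. Speed limits (rad/s): [2.57, 2.57, 3.14, 3.14, 3.14, 3.14].

### API

Orientations are given as [roll, pitch, yaw] about the fixed x, y, z axes, in that order (R = Rz(yaw) Ry(pitch) Rx(roll)).
In Python, from plant import get_obs, capture, close_job gives the robot as it stands. The module is installed in compiled form; this text tells all that it offers.
- The arm moves only by the shell command python3 -m pendant 'ROWS'. ROWS is JSON, a list of rows, each a list of 3 entries, a list of its own where there are three numbers: the shift along the tool's x, y, z in m, then the turn, a rotation vector about the tool's x, y, z in rad, then the finger opening in m, from 0 to 0.0918. In form: [[[tx, ty, tz], [wx, wy, wz], fingers], ...]. A call has 1 to 10 rows; each row is the pose to reach, as a shift and turn from the pose commanded when the call began, along the tool's axes at that moment; what a row does not reach only later rows make up. A row lasts 1/12 s, in which the tool goes at most 41.7 mm and 7.16 degrees, less where a joint would pass 70% of its speed; a pose out of reach is approached as far as the arm can. A call with a gripper value outside its range is refused whole. The fingers move at their own pace and stop on an object; the grip force is fixed at half the most. Time passes only in rows, so rows that repeat a pose let the fingers close. It gives the time, the measured TCP pose, the force and the opening at its end, in the units of the state.
- get_obs(): the state, without advancing time (a new reading comes with each control period).
- capture(name): name is "scene" or "side" or "wrist"; returns a dict with "color" (420x560x3 uint8, red, green, blue), "mtx" (3x3 intrinsics, pixels), "rvec" (rotation vector, rad) and "tvec" (3), from world to camera coordinates, as OpenCV has them. Camera axes: x right, y down, z forward; pixel columns grow to the right and rows downward; lengths in mm; the calibration is good to about 2 mm. A picture is of the moment at which its call begins. There is no depth.
- close_job(): hands the job in, once; it reports no verdict.
The state is a dict: "time": time; "joint_positions": joint angles; "dq": joint speeds; "tau": joint torques, N m; "tool_pos": TCP position; "tcp_rot": TCP orientation; "contact_force": force on the tool from outside, world axes, zero at the start; "moment": the same for the moment, N m; "grip_width": finger opening in mm.
Only numpy, scipy, OpenCV 4.12 (cv2) and the standard library are available. Lean on these libraries where they do the work, as an engineer would, in place of code of your own. Each camera call takes 0.05 s, during which the arm holds its last target. There are 200 camera calls.

### The job

Check the blue multimeter casing for loose screws: lift it clear of the bench and tip it lengthwise about 40 degrees, either end downwards, and hold it so for a full second. Then bring it level again, set it down (do not drop it) in the middle of the green mat it came from, open side up, and let go. Leave the grey casing alone.

Things in the scene. Friction and masses are not known exactly. Their poses are not given: they have to be found in the camera images.
- blue_case_center (a point): Centre (half-way up) of the blue multimeter casing half, a loose empty open-topped shell: 124 mm long (its x), 56 mm wide outside (y), 40 mm high (z up), walls 3.5 mm, about 0.12 kg; flat upright sides to grip from outside. Inside, two small round probe jacks (red, black) at its -x end, white window at its +x end. It lies on the green mat, jack end towards the robot, turned at most 35 degrees.
- green_mat: Green plastic mat, fixed to the bench, 210 mm (x) by 140 mm (y) by 3 mm thick, flat; its origin is the centre of its underside, at bench height, z up.
- grey_case: Grey casing half of the same shape and size as the blue one, on a black mat at the other side of the bench; origin at the centre of its underside. Not to be moved.

How it is judged (in metres and radians):
On the way, in this order (a step that is already met when the one before it is completed fails the run):
1. the blue casing is held clear of the bench, tipped 28 to 52 degrees lengthwise, one end down ((angle between blue_case_center's own x axis and vertical between 0.663225 and 1.0821 rad or angle between blue_case_center's own x axis and vertical between 2.05949 and 2.47837 rad) and angle between blue_case_center's own z axis and vertical between 0.488692 and 0.959931 rad and height (world z) of blue_case_center above 0.065 m), for 0.8 s.
2. still in the fingers, it is level again (within 10 degrees) and no more than about 12 mm above the green mat (angle between blue_case_center's own z axis and vertical below 0.174533 rad and height (world z) of blue_case_center below 0.035 m and horizontal distance between blue_case_center and green_mat below 0.03 m and contact force between the fingers and blue_case above 0.3 N), for 0.1 s.
At the end, for the whole second after the job is handed in: The blue casing rests level (within 8 degrees), open side up, on the green mat, its centre within 30 mm of the mat's centre, at rest and released (horizontal distance between blue_case_center and green_mat below 0.03 m and angle between blue_case_center's own z axis and vertical below 0.139626 rad and height (world z) of blue_case_center between 0.018 and 0.028 m and linear speed of blue_case below 0.02 m/s); the robot touches nothing.
It fails at once if the grey casing is shifted by more than 15 mm (distance of grey_case from where it was at the start of the episode above 0.015 m).
It also fails if it takes over 48 s, if anything falls off the work surface, if the arm or the gripper's body presses on something with over 40 N, if the wrist force passes 120 N, or if a joint passes its speed limit or range.

## Working session

There is one attempt and no reset: what is moved stays moved. The work goes in short steps, Python scripts to look and compute and a shell command to move; the robot and the scene stay as the last step left them, time stands still between calls to the robot, and variables do not carry over. Pictures are saved under pics/ and viewed, about 8 in all and at most 12, crops included, and the job is handed in when it is done.

```bash
mkdir -p pics
cat > h.py <<'E'
import cv2,numpy as np
from plant import get_obs,capture
from scipy.spatial.transform import Rotation as R
def snap(c,n):
    d=capture(c); cv2.imwrite(f'pics/{n}.png',d['color'][...,::-1]); np.savez(f'pics/{n}.npz',**d); return d
def ray(d,uv,z):
    Rm=cv2.Rodrigues(np.array(d['rvec'],float))[0]; t=np.array(d['tvec'],float).ravel()
    uv=np.atleast_2d(np.array(uv,float)); v=(Rm.T@np.linalg.inv(d['mtx'])@np.c_[uv,np.ones(len(uv))].T).T
    c=-Rm.T@t; return c+v*((z-c[2])/v[:,2])[:,None]
E
python3 - <<'E'
from h import *
a=snap('scene','s0');b=snap('side','d0')
cv2.imwrite('pics/both.png',cv2.resize(np.hstack([a['color'],b['color']])[...,::-1],(800,300)))
print(get_obs())
for d in(a,b):
    hsv=cv2.cvtColor(d['color'],cv2.COLOR_RGB2HSV)
    for n,lo,hi in(('green',(40,80,40),(85,255,255)),('blue',(95,100,40),(130,255,255))):
        m=cv2.inRange(hsv,lo,hi); cs=cv2.findContours(m,0,2)[0]
        for c in cs:
            if cv2.contourArea(c)>150:print(n,cv2.contourArea(c),cv2.boundingRect(c))
E
```

```text
{'time': 0.1, 'joint_positions': array([-1.45998629e-01,  3.42650226e-01,  1.52485749e+00, -7.92425283e-06,
        1.27540715e+00, -1.45990085e-01]), 'dq': array([-0.00080743, -0.00058916, -0.00187221, -0.00035832,  0.00014126,
        0.00122365]), 'tau': array([ 1.49919495e-03, -4.32001984e+01, -2.44694173e+01,  7.19219679e-02,
        5.25739230e-02, -9.79429342e-05]), 'tool_pos': array([5.24896968e+02, 3.70552012e-02, 4.04138108e+02]), 'tcp_rot': array([-3.14028340e+00, -1.84847680e-04,  1.57078997e+00]), 'contact_force': array([ 0.429583  ,  0.10310104, -0.24455121]), 'moment': array([ 0.0510024 , -0.00419798, -0.01784028]), 'grip_width': 91.83351557129313}
green 6311.0 (147, 207, 94, 105)
blue 1959.0 (171, 216, 53, 69)
green 2689.5 (274, 137, 126, 83)
blue 2248.0 (294, 140, 72, 54)
blue 1249.0 (404, 0, 62, 28)
```

View pics/s0.png

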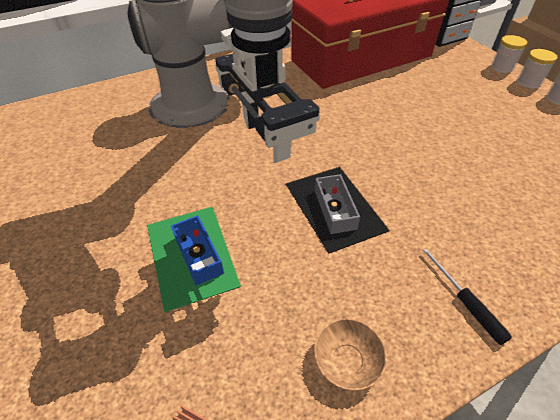

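The scene shows the blue casing on the green mat around pixel (197,250) and the grey one on the black mat around (337,203). The robot is at the top of the picture, so +x runs downwards. Next I'll measure the mat and casing.

```bash
cat > m.py <<'E'
from h import *
import sys
def rim(d,roi=None):
    hsv=cv2.cvtColor(d['color'],cv2.COLOR_RGB2HSV)
    g=cv2.inRange(hsv,(40,80,30),(85,255,255)); b=cv2.inRange(hsv,(95,100,30),(130,255,255))
    if roi: 
        k=np.zeros_like(b);k[roi[1]:roi[3],roi[0]:roi[2]]=255;g&=k;b&=k
    out={}
    for n,m,z in(('mat',g,3),('blue',b,43)):
        h=cv2.convexHull(np.vstack([c for c in cv2.findContours(m,0,1)[0] if cv2.contourArea(c)>40]))
        q=cv2.approxPolyN(h,4 if n=='mat' else 6,ensure_convex=True).reshape(-1,2)
        P=ray(d,q,z)[:,:2]; out[n]=(q,P); print(n); print(np.c_[q,P.round(1)])
        if n=='mat':
            c,s,a=cv2.minAreaRect(P.astype(np.float32)); print('centre',P.mean(0),'rect',c,s,a)
    return out
E
python3 - <<'E'
from m import *
for n,roi in(('s0',(100,150,300,350)),('d0',(200,80,450,300))):
    d=dict(np.load(f'pics/{n}.npz')); rim(d,roi)
    x0,y0=(130,190) if n=='s0' else (260,120)
    cv2.imwrite(f'pics/c_{n}.png',cv2.resize(d['color'][y0:y0+130,x0:x0+150,::-1],None,fx=2.6,fy=2.6,interpolation=2))
a,b=cv2.imread('pics/c_s0.png'),cv2.imread('pics/c_d0.png')
cv2.imwrite('pics/c.png',np.hstack([a,b]))
E
```

```text
mat
[[ 241.   286.   617.  -105.6]
 [ 164.   312.   602.1 -244.5]
 [ 146.   224.   391.  -223. ]
 [ 212.   206.   407.9  -83.5]]
centre [ 504.49431628 -164.14451189] rect (504.01763916015625, -164.29083251953125) (140.46498107910156, 212.3622589111328) 83.95597839355469
blue
[[ 199.   216.   457.5 -123. ]
 [ 220.   259.   571.9 -123.3]
 [ 223.   273.   601.7 -129.3]
 [ 195.   285.   601.7 -180.5]
 [ 170.   225.   453.  -180.5]
 [ 193.   216.   452.  -133.6]]
mat
[[ 401.   175.   392.4 -217.3]
 [ 364.   220.   408.7  -78.7]
 [ 273.   170.   614.3 -102.1]
 [ 310.   133.   606.1 -238.2]]
centre [ 505.36680017 -159.06221049] rect (506.05657958984375, -158.3331756591797) (139.51348876953125, 214.7075653076172) 84.3944320678711
blue
[[ 366.   161.   454.6 -177.4]
 [ 362.   176.   445.  -137.8]
 [ 351.   194.   443.4  -88.2]
 [ 294.   171.   557.   -86.3]
 [ 294.   156.   577.3 -120.9]
 [ 308.   140.   576.9 -174.5]]
```

View pics/c.png

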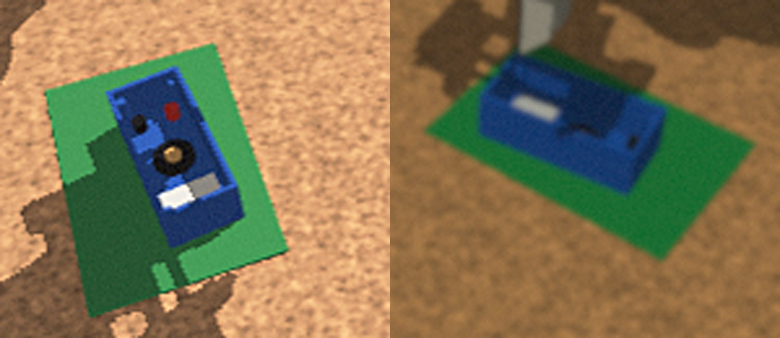

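The mat centre is about (505,-161), measuring 212x140. The casing rim corners are about (453,-180), (457,-123), (577,-121) and (577,-174), so its centre is about (516,-150), its yaw about +2° and its size 122x56, as it should be. I'll hover above it and look with the wrist camera.

```bash
python3 -m pendant '[[[-0.04,0,0.03],[0,0,0.12],0.0918],[[-0.08,0,0.06],[0,0,0.24],0.0918],[[-0.11,-0.005,0.09],[0,0,0.36],0.0918],[[-0.15,-0.009,0.11],[0,0,0.48],0.0918],[[-0.15,-0.009,0.11],[0,0,0.6],0.0918],[[-0.15,-0.009,0.11],[0,0,0.72],0.0918],[[-0.15,-0.009,0.11],[0,0,0.84],0.0918],[[-0.15,-0.009,0.11],[0,0,0.96],0.0918],[[-0.15,-0.009,0.11],[0,0,1.08],0.0918],[[-0.15,-0.009,0.11],[0,0,1.2],0.0918]]'
python3 -m pendant '[[[0,0,0],[0,0,0.12],0.0918],[[0,0,0],[0,0,0.24],0.0918],[[0,0,0],[0,0,0.336],0.0918],[[0,0,0],[0,0,0.336],0.0918],[[0,0,0],[0,0,0.336],0.0918]]'
python3 - <<'E'
from h import *
snap('wrist','w0');o=get_obs();print(o['joint_positions'],o['tool_pos'],o['tcp_rot'])
E
```

```text
time: 0.93
tool_pos: [515.9, -150.1, 294.2]
tcp_rot: [-3.141, 0.001, 0.365]
contact_force: [-0.8, 0.0, 0.7]
grip_width: 91.8
time: 1.35
tool_pos: [515.9, -149.9, 294.5]
tcp_rot: [-3.141, 0.001, 0.038]
contact_force: [0.4, 1.0, -0.9]
grip_width: 91.9
[-4.25502926e-01  4.77200519e-01  1.64321899e+00  5.32047188e-05
  1.02163763e+00  1.10728884e+00] [ 515.94879051 -149.93603332  294.52681246] [-3.14134441e+00  3.95193194e-04  3.79768325e-02]
```

View pics/w0.png

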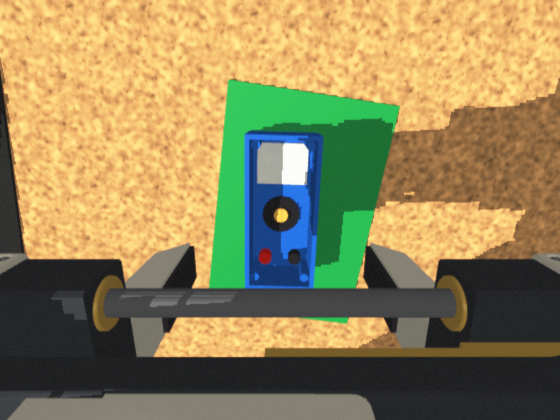

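The wrist view shows the casing between the jaws. Its far rim corners are at about (246,133) and (322,133), and the near end, around row 287, is partly hidden by a gripper bar. The jacks are on the near side.

Run:
```python
from m import *
d=dict(np.load('pics/w0.npz'));rim(d,(150,60,420,330))
hsv=cv2.cvtColor(d['color'],cv2.COLOR_RGB2HSV); b=cv2.inRange(hsv,(95,100,30),(130,255,255))
L=[];Rr=[]
for v in range(140,285,12):
    u=np.flatnonzero(b[v,200:360])+200;p=ray(d,[(u[0]-.5,v),(u[-1]+.5,v)],43);L.append(p[0,:2]);Rr.append(p[1,:2]);print(v,u[0],u[-1],p[:,:2].round(1).ravel())
for e in(np.array(L),np.array(Rr)):print(np.polyfit(e[:,0],e[:,1],1)) 
cam=-cv2.Rodrigues(d['rvec'])[0].T@d['tvec'].ravel();print(cam)
```

```text
mat
[[ 346.   332.   383.3 -221.9]
 [ 208.   288.   428.3  -85.1]
 [ 228.    79.   615.5 -106. ]
 [ 400.   105.   601.2 -244.2]]
centre [ 507.09282267 -164.30265294] rect (499.5106201171875, -163.23236083984375) (140.7654266357422, 218.97769165039062) 84.072265625
blue
[[ 269.   131.   579.3 -140.5]
 [ 316.   132.   579.9 -173.5]
 [ 323.   136.   577.3 -178.6]
 [ 313.   288.   455.9 -179.8]
 [ 245.   288.   453.9 -124.4]
 [ 245.   131.   578.7 -123.6]]
140 245 322 [ 572.5 -123.3  574.6 -178.5]
152 245 321 [ 564.1 -123.4  566.1 -178.4]
164 245 321 [ 555.4 -123.4  557.5 -179.1]
176 245 320 [ 546.6 -123.4  548.7 -179. ]
188 245 319 [ 537.6 -123.5  539.7 -178.9]
200 245 318 [ 528.4 -123.6  530.4 -178.9]
212 245 317 [ 519.  -123.6  521.  -178.8]
224 245 317 [ 509.3 -123.7  511.4 -179.5]
236 245 316 [ 499.5 -123.7  501.5 -179.4]
248 245 315 [ 489.3 -123.8  491.4 -179.3]
260 245 314 [ 479.  -123.8  481.  -179.3]
272 245 313 [ 468.4 -123.9  470.4 -179.2]
284 245 313 [ 457.5 -123.9  459.6 -179.9]
[ 5.51311804e-03 -1.26463505e+02]
[ 9.34858937e-03 -1.83948621e+02]
[ 593.84841678 -146.99206197  273.734535  ]
```

The centre is (517,-151.3) and the yaw 0.007, with the rim 55.5 wide, so all views agree. Now I'll descend and grip.

```bash
python3 -m pendant '[[[0.001,0.001,0.03],[0,0,0.03],0.0918],[[0.001,0.001,0.06],[0,0,0.03],0.0918],[[0.001,0.001,0.08],[0,0,0.03],0.0918],[[0.001,0.001,0.095],[0,0,0.03],0.0918],[[0.001,0.001,0.105],[0,0,0.03],0.0918],[[0.001,0.001,0.109],[0,0,0.03],0.0918],[[0.001,0.001,0.109],[0,0,0.03],0.0918],[[0.001,0.001,0.109],[0,0,0.03],0.0918]]'
python3 -m pendant '[[[0,0,0],[0,0,0],0.045],[[0,0,0],[0,0,0],0.045],[[0,0,0],[0,0,0],0.045],[[0,0,0],[0,0,0],0.045],[[0,0,0],[0,0,0],0.045],[[0,0,0],[0,0,0],0.045],[[0,0,0],[0,0,0],0.045],[[0,0,0],[0,0,0],0.045],[[0,0,0],[0,0,0],0.045],[[0,0,0],[0,0,0],0.045]]'
```

```text
time: 2.07
tool_pos: [517.4, -151.1, 186.3]
tcp_rot: [3.141, -0.001, 0.005]
contact_force: [-0.1, -0.2, 0.4]
grip_width: 91.8
time: 2.9
tool_pos: [517.1, -151.0, 185.9]
tcp_rot: [3.141, -0.0, 0.005]
contact_force: [-0.0, -0.5, 3.6]
grip_width: 55.6
```

The jaws closed on 55.6 mm. Lifting.

```bash
python3 -m pendant '[[[0,0,-0.01],[0,0,0],0.045],[[0,0,-0.025],[0,0,0],0.045],[[0,0,-0.045],[0,0,0],0.045],[[0,0,-0.065],[0,0,0],0.045],[[0,0,-0.085],[0,0,0],0.045],[[0,0,-0.105],[0,0,0],0.045],[[0,0,-0.12],[0,0,0],0.045],[[0,0,-0.13],[0,0,0],0.045],[[0,0,-0.13],[0,0,0],0.045],[[0,0,-0.13],[0,0,0],0.045]]'
python3 - <<'E'
from h import *
a=snap('scene','s1');b=snap('side','d1');print(get_obs()['joint_positions'].round(3))
f=lambda d,x,y:cv2.resize(d['color'][y:y+160,x:x+160,::-1],None,fx=2.4,fy=2.4,interpolation=2)
cv2.imwrite('pics/l.png',np.hstack([f(a,120,140),f(b,250,60)]))
E
```

```text
time: 3.73
tool_pos: [516.9, -150.9, 315.8]
tcp_rot: [3.141, -0.0, 0.005]
contact_force: [-0.9, 0.1, -0.9]
grip_width: 56.0
[-0.426  0.455  1.616  0.     1.072  1.14 ]
```

View pics/l.png

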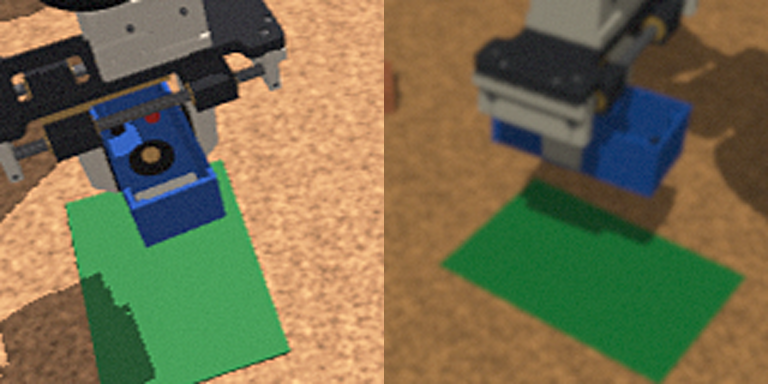

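The casing is held about level and clear of the mat. In the left half the jacks are under the gripper and the white window end faces the camera. Next I'll tip it 0.7 rad about the tool y axis, around the grasp point, fingers towards the base.

```bash
python3 -m pendant '[[[0.011,0,0.001],[0,-0.1,0],0.045],[[0.022,0,0.003],[0,-0.2,0],0.045],[[0.032,0,0.007],[0,-0.3,0],0.045],[[0.042,0,0.013],[0,-0.4,0],0.045],[[0.051,0,0.02],[0,-0.5,0],0.045],[[0.06,0,0.028],[0,-0.6,0],0.045],[[0.067,0,0.037],[0,-0.7,0],0.045],[[0.067,0,0.037],[0,-0.7,0],0.045],[[0.067,0,0.037],[0,-0.7,0],0.045],[[0.067,0,0.037],[0,-0.7,0],0.045]]'
python3 - <<'E'
from h import *
a=snap('scene','s2');b=snap('side','d2');print(get_obs()['joint_positions'].round(3))
f=lambda d,x,y:cv2.resize(d['color'][y:y+160,x:x+160,::-1],None,fx=2.4,fy=2.4,interpolation=2)
cv2.imwrite('pics/t.png',np.hstack([f(a,120,120),f(b,270,40)]))
E
```

```text
time: 4.67
tool_pos: [583.8, -150.7, 278.4]
tcp_rot: [-3.141, 0.698, 0.005]
contact_force: [-0.0, -0.1, -0.9]
grip_width: 56.2
[-0.33   0.782  1.201 -0.22   1.821  1.255]
```

View pics/t.png

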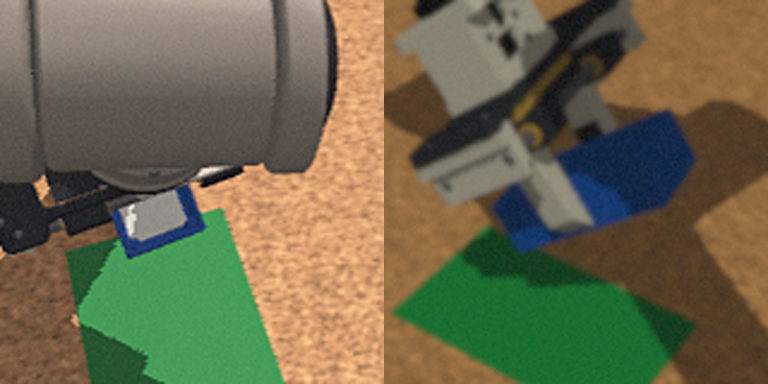

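Both views show the casing tipped, window end down and clear of the mat (lowest corner in the right half about (515,250)). I'll hold it 1.25 s and then check its tilt relative to the tool in the wrist view.

```bash
for i in 1; do python3 -m pendant '[[[0,0,0],[0,0,0],0.045],[[0,0,0],[0,0,0],0.045],[[0,0,0],[0,0,0],0.045],[[0,0,0],[0,0,0],0.045],[[0,0,0],[0,0,0],0.045],[[0,0,0],[0,0,0],0.045],[[0,0,0],[0,0,0],0.045],[[0,0,0],[0,0,0],0.045],[[0,0,0],[0,0,0],0.045],[[0,0,0],[0,0,0],0.045]]'; done
python3 -m pendant '[[[0,0,0],[0,0,0],0.045],[[0,0,0],[0,0,0],0.045],[[0,0,0],[0,0,0],0.045],[[0,0,0],[0,0,0],0.045],[[0,0,0],[0,0,0],0.045]]'
python3 - <<'E'
from h import *
d=snap('wrist','w2');o=get_obs()
Rc=cv2.Rodrigues(d['rvec'])[0];print('cam in tool', R.from_euler('xyz',o['tcp_rot']).inv().apply(-Rc.T@d['tvec'].ravel()-o['tool_pos']))
hsv=cv2.cvtColor(d['color'],cv2.COLOR_RGB2HSV); b=cv2.inRange(hsv,(95,100,30),(130,255,255))
for v in range(0,420,12):
    u=np.flatnonzero(b[v,150:420])+150
    if len(u)>5:print(v,u[0],u[-1],u[-1]-u[0])
E
```

```text
time: 5.6
tool_pos: [584.1, -150.6, 278.7]
tcp_rot: [-3.142, 0.7, 0.005]
contact_force: [-0.1, 0.3, -1.6]
grip_width: 56.0
time: 6.02
tool_pos: [584.1, -150.6, 278.7]
tcp_rot: [-3.142, 0.7, 0.005]
contact_force: [0.2, 0.1, -1.5]
grip_width: 55.5
cam in tool [7.86183106e+01 3.85569114e-02 2.10934199e+01]
156 213 347 134
168 208 351 143
180 208 350 142
192 209 349 140
204 210 348 138
216 211 347 136
228 212 346 134
240 212 346 134
252 213 346 133
264 214 345 131
276 214 345 131
288 216 343 127
324 218 341 123
336 219 340 121
```

View pics/w2.png

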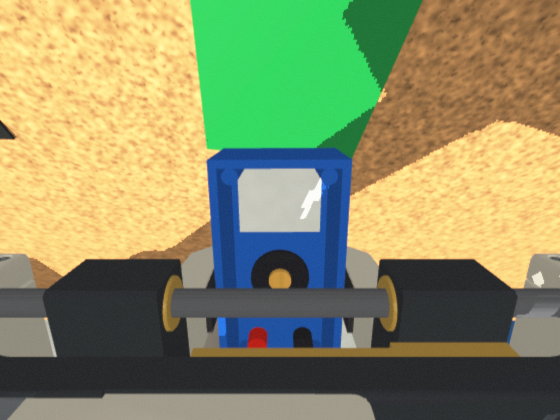

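Run:
```python
from h import *
d=dict(np.load('pics/w2.npz'));o=get_obs();K=d['mtx'];Rc=cv2.Rodrigues(d['rvec'])[0]
P=[]
for v,l,r in((170,208,351),(192,209,349),(216,211,347),(240,212,346),(264,214,345),(288,216,343),(324,218,341),(336,219,340)):
    Z=K[0,0]*56/(r-l+1);c=np.linalg.inv(K)@[(l+r)/2,v,1]*Z
    P.append(Rc.T@(c-d['tvec'].ravel()))
P=np.array(P);print(P.round(1));dv=np.linalg.svd(P-P.mean(0))[2][0];dv*=np.sign(dv[0]);print('tilt below horizontal deg',np.degrees(np.arcsin(-dv[2])))
```

```text
[[ 534.  -151.   132. ]
 [ 527.2 -150.8  137.6]
 [ 518.9 -150.8  143.6]
 [ 511.8 -150.8  151. ]
 [ 503.5 -151.1  158.1]
 [ 493.8 -151.1  165.3]
 [ 480.6 -151.1  177.4]
 [ 475.1 -151.1  181.4]]
tilt below horizontal deg 40.26728885498818
```

The casing tilt is 40.3° by the rim measurement, held for over 1.3 s. Levelling it about the grasp point.

```bash
python3 -m pendant '[[[-0.016,0,0.001],[0,0.1,0],0.045],[[-0.032,0,0.003],[0,0.2,0],0.045],[[-0.047,0,0.007],[0,0.3,0],0.045],[[-0.062,0,0.013],[0,0.4,0],0.045],[[-0.076,0,0.02],[0,0.5,0],0.045],[[-0.09,0,0.028],[0,0.6,0],0.045],[[-0.102,0,0.037],[0,0.7,0],0.045],[[-0.102,0,0.037],[0,0.7,0],0.045],[[-0.102,0,0.037],[0,0.7,0],0.045],[[-0.102,0,0.037],[0,0.7,0],0.045]]'
```

```text
time: 6.9
tool_pos: [482.9, -151.3, 316.5]
tcp_rot: [3.141, 0.002, 0.005]
contact_force: [0.4, -0.1, -0.5]
grip_width: 56.1
```

```bash
python3 -m pendant '[[[0.01,0.005,0.02],[0,0,0],0.045],[[0.022,0.011,0.045],[0,0,0],0.045],[[0.022,0.011,0.07],[0,0,0],0.045],[[0.022,0.011,0.09],[0,0,0],0.045],[[0.022,0.011,0.105],[0,0,0],0.045],[[0.022,0.011,0.115],[0,0,0],0.045],[[0.022,0.011,0.12],[0,0,0],0.045],[[0.022,0.011,0.124],[0,0,0],0.045],[[0.022,0.011,0.126],[0,0,0],0.045],[[0.022,0.011,0.126],[0,0,0],0.045]]'
python3 -m pendant '[[[0,0,0],[0,0,0],0.045],[[0,0,0],[0,0,0],0.045],[[0,0,0.001],[0,0,0],0.045],[[0,0,0.002],[0,0,0],0.045],[[0,0,0.003],[0,0,0],0.045],[[0,0,0.004],[0,0,0],0.045],[[0,0,0.0045],[0,0,0],0.045],[[0,0,0.0045],[0,0,0],0.045]]'
python3 - <<'E'
from h import *
a=snap('scene','s3');b=snap('side','d3')
f=lambda d,x,y:cv2.resize(d['color'][y:y+160,x:x+160,::-1],None,fx=2.4,fy=2.4,interpolation=2)
cv2.imwrite('pics/p.png',np.hstack([f(a,120,170),f(b,260,80)]))
E
```

```text
time: 7.73
tool_pos: [504.6, -162.1, 190.4]
tcp_rot: [3.141, -0.0, 0.005]
contact_force: [-0.3, -0.2, -1.1]
grip_width: 55.9
time: 8.4
tool_pos: [504.2, -162.0, 185.9]
tcp_rot: [3.142, -0.0, 0.005]
contact_force: [-1.5, 1.1, 2.1]
grip_width: 55.8
```

View pics/p.png

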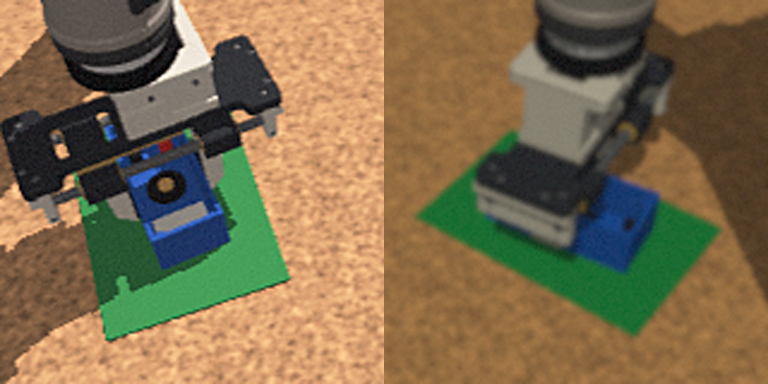

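The casing sits level in the middle of the mat, and the tool now reads an upward force, which indicates contact. Releasing, then retreating.

```bash
python3 -m pendant '[[[0,0,0],[0,0,0],0.06],[[0,0,0],[0,0,0],0.07],[[0,0,0],[0,0,0],0.08],[[0,0,0],[0,0,0],0.09],[[0,0,0],[0,0,0],0.09],[[0,0,0],[0,0,0],0.09],[[0,0,0],[0,0,0],0.09],[[0,0,0],[0,0,0],0.09],[[0,0,0],[0,0,0],0.09],[[0,0,0],[0,0,0],0.09]]'
python3 -m pendant '[[[0,0,-0.01],[0,0,0],0.09],[[0,0,-0.025],[0,0,0],0.09],[[0,0,-0.05],[0,0,0],0.09],[[0,0,-0.08],[0,0,0],0.09],[[0,0,-0.11],[0,0,0],0.09],[[0,0,-0.14],[0,0,0],0.09],[[-0.03,0,-0.16],[0,0,0],0.09],[[-0.06,0,-0.16],[0,0,0],0.09],[[-0.06,0,-0.16],[0,0,0],0.09],[[-0.06,0,-0.16],[0,0,0],0.09]]'
python3 - <<'E'
from m import *
d=snap('wrist','w4');rim(d,(120,20,440,340));snap('scene','s4');
print(get_obs()['contact_force'])
b=dict(np.load('pics/s4.npz'));rim(b,(100,150,300,350))
cv2.imwrite('pics/f.png',np.hstack([cv2.resize(x['color'][...,::-1],(400,300)) for x in(d,b)]))
E
```

```text
time: 9.33
tool_pos: [504.3, -162.0, 185.6]
tcp_rot: [3.142, -0.0, 0.005]
contact_force: [-0.5, -0.4, 0.4]
grip_width: 89.7
time: 10.17
tool_pos: [443.3, -162.2, 346.8]
tcp_rot: [3.141, -0.001, 0.004]
contact_force: [1.0, 0.6, -0.3]
grip_width: 90.1
mat
[[ 371.    20.   599.2 -244.4]
 [ 334.   235.   392.4 -222.1]
 [ 205.   221.   408.1  -83.5]
 [ 214.    20.   598.7 -103.7]]
centre [ 499.59032707 -163.41505565] rect (503.30316162109375, -163.73269653320312) (139.83291625976562, 208.04193115234375) 83.83733367919922
blue
[[ 313.    55.   564.3 -189.5]
 [ 313.    87.   540.  -190.3]
 [ 310.   202.   440.8 -190.8]
 [ 249.   202.   440.7 -134.8]
 [ 245.    56.   563.4 -134.5]
 [ 273.    55.   564.2 -157.1]]
[ 0.47016235  0.09711442 -0.00508228]
mat
[[ 241.   286.   617.  -105.6]
 [ 164.   312.   602.1 -244.5]
 [ 146.   224.   391.  -223. ]
 [ 212.   206.   407.9  -83.5]]
centre [ 504.49431628 -164.14451189] rect (504.01763916015625, -164.29083251953125) (140.46498107910156, 212.3622589111328) 83.95597839355469
blue
[[ 212.   257.   561.1 -134.5]
 [ 215.   270.   589.4 -139.5]
 [ 187.   282.   589.8 -190.8]
 [ 169.   239.   485.2 -191.9]
 [ 163.   222.   439.3 -190.5]
 [ 191.   212.   440.1 -133.7]]
```

View pics/f.png

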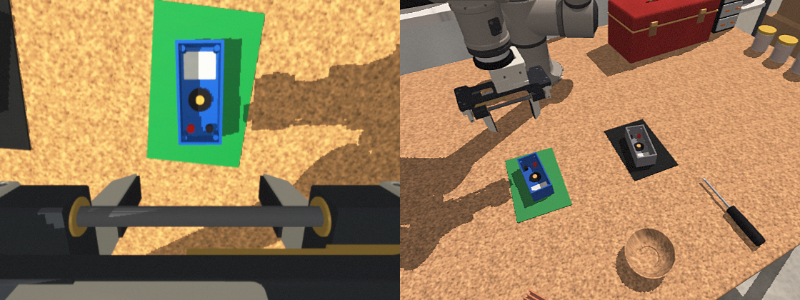

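The casing rests with its rim centre at about (502.5,-162.5), and the mat centre is about (504,-164), so it is roughly 2 mm off. The rim measures 124x56 when projected at z=43, so it lies flat, open side up. The gripper is clear and the grey casing has not been disturbed. Handing in.

```bash
python3 -c "
from plant import close_job;print(close_job())"
```

```text
the job is handed in; nothing more can be done
None
```

I lifted the blue casing and tipped it lengthwise, window end down. I held it for about 1.3 s, levelled it, set it down on the green mat, let go and handed the job in at about 10.3 s.

- **Tilt:** the wrist camera measured 40.3° and the tool pose 40.1°. The grasp point was about 155 mm above the bench.
- **Placement:** the casing is about 2 mm from the mat's centre, flat and open side up, with a 124 x 56 mm rim at the expected height.
- **Release:** the gripper is open and well clear, and the contact force is about zero.
- **Grey casing:** it looks unmoved in the pictures. I did not measure it, but the arm never went near it.
- **Disagreement:** the views put the mat's centre up to about 6 mm apart in y (-158 to -164), well inside the 30 mm allowed. No check failed.

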